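Brush out the blue parts cup

TASK

Take the round bottle brush by its wooden handle out of its stand and scrub the inside of the blue cup with it: push the bristles right down to the bottom of the cup, draw them up to the rim, and push them right down to the bottom once more. Then put the brush back upright in its stand, bristles down, and let go; leave the blue cup standing where it was.

Things in the scene. Friction and masses are not known exactly. Their poses are not given: they have to be found in the camera images.
- brush: Round bottle brush, 190 mm long, about 90 g, standing upright in the stand with its bristles down. Black and white bristle head 42 mm in diameter, from 0 to 75 mm above its flat lower end; thin steel stem above; round wooden handle 18 mm in diameter from 105 to 190 mm (grip it there from above, at about 170 mm, from any side). Origin: centre of the flat lower bristle end; z runs along the brush to the handle's end. The bristle head is firm.
- blue_cup: Straight round blue open cup, loose, about 0.5 kg, 95 mm high, 80 mm outside diameter (84 mm at the rim), bore 74 mm wide or more, inner floor 6 mm above its underside. Two cups of the same shape, one of plain steel and one yellow, stand near it as bystanders; the four places of stand and cups are exchanged at random. Origin: centre of its underside; z up along its axis.
- stand: Brush stand, fixed: black round foot 110 mm wide, grey open tube 72 mm outside (75 mm at the rim), bore 66 mm wide, inner floor 8 mm and rim 78 mm above the worktop. The brush stands loosely on the inner floor. Origin: centre of the underside; z up. Behind the work a solid shelf overhangs: front edge 0.64 m ahead of the base axis, 0.38 to 0.49 m up, bins on it: draw the arm in before wide swings.
Things that resemble listed ones, but are neither listed nor needed, are in the scene too. There is more than one size of the brush; the job needs the larger.

How it is judged (in metres and radians):
On the way, in this order (a step that is already met when the one before it is completed fails the run):
1. the bristle end is at the bottom of the blue cup (within 15 mm of its inner floor) (horizontal distance between brush and blue_cup below 0.022 m and z of brush in the frame of blue_cup between 0 and 0.021 m), for 0.1 s.
2. the brush is drawn up over the blue cup's axis, its lower end 44 mm or more above the inner floor (horizontal distance between brush and blue_cup below 0.03 m and z of brush in the frame of blue_cup above 0.05 m), for 0.1 s.
3. the bristle end is at the bottom of the blue cup again (all of step 1), for 0.1 s.
At the end, for the whole second after the job is handed in: The brush stands at rest in its stand, bristles down, its lower end within 12 mm of the stand's inner floor and within 22 mm of its axis, leaning less than 23 degrees (resting against the tube is fine); the blue cup stands upright (within 8 degrees) and at rest, within 40 mm of where it was (horizontal distance between brush and stand below 0.022 m and z of brush in the frame of stand between 0 and 0.02 m and angle between brush's own z axis and vertical below 0.4 rad and linear speed of each of brush, blue_cup below 0.02 m/s and distance of blue_cup from where it was at the start of the episode below 0.04 m and angle between blue_cup's own z axis and vertical below 0.15 rad); the robot touches nothing.
It fails at once if the blue cup is tipped over (angle between blue_cup's own z axis and vertical above 0.5 rad).
It also fails if it takes over 56 s, if anything falls off the work surface, if the arm or the gripper's body presses on something with over 40 N, if the wrist force passes 120 N, or if a joint passes its speed limit or range.

ROBOT

A 6-joint arm with a two-finger parallel gripper is mounted at the origin on a cart in front of the work surface, level with it; the furniture and walls round the work are solid. World frame = base frame: x ahead of the robot, y to its left, z up, the work surface at z = 0. Lengths are in m, angles in degrees, forces in N, time in s.
With the tool pointing down it reaches from about 0.325 to 0.775 m from the base axis. Payload 5.5 kg.
Tool frame: the origin (TCP) lies at the centre of the arm's flange, where the gripper is bolted on; the fingertips stand 182 mm ahead of it and the grasp point (between the pads) lies 163 mm ahead of it; z points along the fingers, y is the direction in which the jaws open and shut (so a half turn about z gives the same grasp; the last joint's range is limited). The gripper opens to 88 mm and grips with 3 to 60 N. Pads are 20 mm wide; open, the fingers measure 115 mm over their backs; the gripper's body (75 mm by 178 mm) begins 61 mm behind the grasp point.
Start: joints at [70.606, 5.22, 70.514, -0, 104.267, -3.249], TCP at [0.167, 0.576, 0.405] pointing down, gripper open.
Joint ranges: [-164.24, 164.24], [-49.07, 125.15], [9.68, 141.18], [-86.29, 266.29], [3.28, 154.24], [-151.56, 151.56]. Speed limits (degrees/s): [147.25, 147.25, 172.46, 180, 180, 180].

INTERFACE

Orientations are given as [roll, pitch, yaw] about the fixed x, y, z axes, in that order (R = Rz(yaw) Ry(pitch) Rx(roll)).
In Python, from station import r gives the robot as it stands. The module is installed in compiled form; this text tells all that it offers. Calls block until the motion is done:
- r.reach(position, orientation): joint-space move of the TCP to a pose.
- r.servo_line(position, rotation=None, speed=0.15): straight line of the TCP; rotation=None keeps the orientation; speed is the mean speed in m/s.
- r.move_joints(angles): joint-space move.
- r.let_go() and r.grab(squeeze=None): open the fingers fully, or close them until they stop; squeeze is the grip in N (None keeps the last).
- r.wait(seconds).
- r.inverse_kinematics(position, orientation): joint angles nearest the present ones, or None.
- r.sense(): the state.
- r.snapshot(name): name is "scene" or "top" or "wrist"; returns a dict with "frame" (420x560x3 uint8, red, green, blue), "fx", "fy", "cx", "cy" (pixels), "R" (3x3) and "t" (3): a world point X has camera coordinates R X + t. Camera axes: x right, y down, z forward; pixel columns grow to the right and rows downward; lengths in m; the calibration is good to about 2 mm. The wrist camera is an equidistant fisheye: a pixel r from the principal point sees the ray r / f radians off the axis. A picture is of the moment at which its call begins. There is no depth.
A pose or a line that the arm cannot do raises r.IKError and nothing moves.
- r.hand_in(): hands the job in, once; it reports no verdict.
The state is a dict: "clock": time; "joints": joint angles; "joint_vel": joint speeds; "joint_torque": joint torques, N m; "tcp_pos": TCP position; "orientation": TCP orientation; "contact_force": force on the tool from outside, world axes, zero at the start; "torque": the same for the moment, N m; "opening": finger opening in m.
Only numpy, scipy, OpenCV 4.12 (cv2) and the standard library are available. Lean on these libraries where they do the work, as an engineer would, in place of code of your own. Each camera call takes 0.05 s, during which the arm holds its last target.

## Working session

There is one attempt and no reset: what is moved stays moved. The work goes in short steps, each a Python script; the robot and the scene stay as the last script left them, time stands still between calls to the robot, and variables do not carry over. Pictures are saved under pics/ and viewed, and the job is handed in when it is done.

```bash
mkdir -p pics; ls; python3 - <<'E'
from station import r
import cv2,pickle
d={}
for n in ["scene","top","wrist"]:
    s=r.snapshot(n); d[n]=s
    cv2.imwrite(f"pics/{n}0.png",s["frame"][:,:,::-1]); print(n,s["fx"],s["fy"],s["cx"],s["cy"],s["R"],s["t"])
pickle.dump(d,open("snap0.pkl","wb"))
print(r.sense())
E
```

```text
pics
scene 547.0287860029734 547.0287860029734 284.1122379825964 215.56482822309533 [[ 0.75892054 -0.65085888  0.02055072]
 [-0.3859104  -0.4749547  -0.79088001]
 [ 0.52451194  0.59228435 -0.61162609]] [-0.36071435  0.24650515  0.78142215]
top 379.208083573939 379.208083573939 275.5741407420462 210.69446330443117 [[-0.00410247 -0.99973147 -0.02280696]
 [-0.99639887  0.00601823 -0.0845758 ]
 [ 0.08469035  0.02237786 -0.996156  ]] [0.05208163 0.48829918 0.87478891]
wrist 325.19226210127806 325.19226210127806 279.1904931818008 211.7618631598983 [[ 0.27775311  0.96064872 -0.00269145]
 [ 0.91442066 -0.26352639  0.30722743]
 [ 0.29442837 -0.08779449 -0.95163231]] [-0.59785916 -0.03644464  0.39392305]
{'clock': 0.15, 'joints': array([ 7.06051376e+01,  5.25371570e+00,  7.05642793e+01, -9.28707170e-04,
        1.04266082e+02, -3.24793390e+00]), 'joint_vel': array([-0.04282638, -0.13599179, -0.19942039,  0.07724118,  0.13584997,
        0.12637535]), 'joint_torque': array([ 1.27293322e-03, -4.47042668e+01, -4.06907308e+01,  6.98139262e-02,
        2.74987874e-02, -1.18582989e-04]), 'tcp_pos': array([0.16687598, 0.57638379, 0.40377829]), 'orientation': array([-1.79916007e+02, -3.86458455e-03,  1.63852840e+02]), 'contact_force': array([-0.66372942, -0.27069445,  0.32908067]), 'torque': array([0.00740459, 0.00610983, 0.04897589]), 'opening': 0.08802222641292505}
```

View pics/scene0.png

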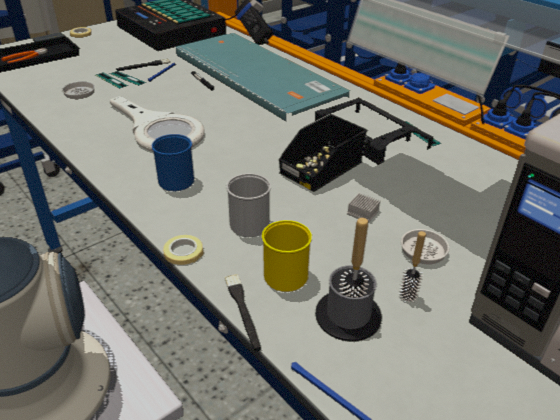

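View pics/top0.png

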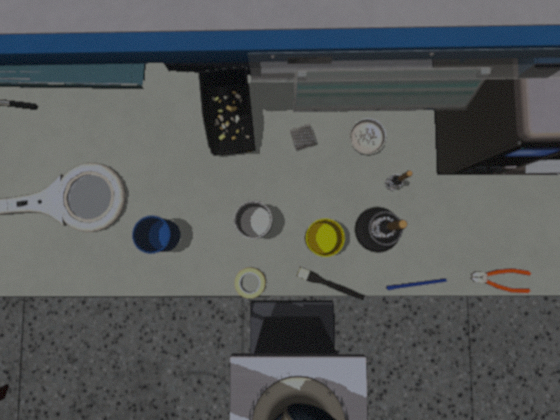

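The scene view shows the stand with the large brush at (350,290), its handle top at (361,222). A smaller brush stands at (418,240). The blue cup is at (173,163), steel at (249,205) and yellow at (287,256). A flat black and white brush lies at (240,310). In the top view the stand is at (380,230) and the blue cup at (155,234).

Candidates:
- **Brush:** the large one at (360,243), which stands in the tube; the small one at (418,250); and the flat one at (240,310). I choose the large one.
- **Cup:** blue (173,163), steel or yellow. I choose blue.

Next I'll check these choices in crops.

```bash
python3 - <<'E'
import cv2,numpy as np
a=cv2.imread("pics/scene0.png");b=cv2.imread("pics/top0.png")
def crop(im,x,y,w,h,k): return cv2.resize(im[y:y+h,x:x+w],None,fx=k,fy=k,interpolation=cv2.INTER_CUBIC)
cv2.imwrite("pics/c1.png",np.hstack([crop(a,310,210,130,130,3),crop(a,120,110,130,130,3)]))
cv2.imwrite("pics/c2.png",np.hstack([crop(b,350,160,80,100,5),crop(b,120,190,80,100,5)]))
E
```

```text
(no output)
```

View pics/c1.png

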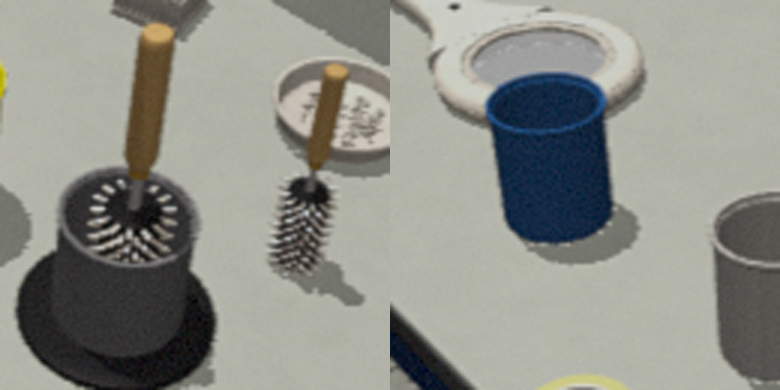

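View pics/c2.png

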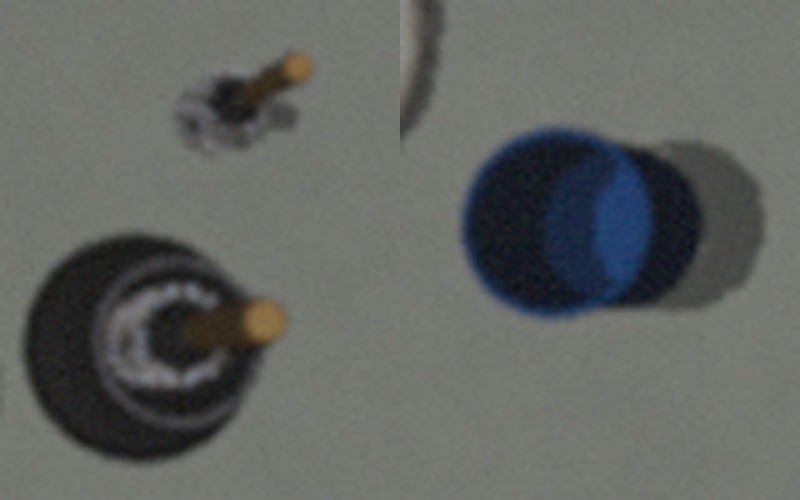

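The crops confirm the choices: a tall, thick-handled brush in the stand's tube, an upright blue cup, and a small brush outside any stand. Next I'll turn the pixels into positions.

```bash
cat > h.py <<'E'
import numpy as np,pickle
def ray(s,u,v):
    d=s["R"].T@np.array([(u-s["cx"])/s["fx"],(v-s["cy"])/s["fy"],1]); return -s["R"].T@s["t"],d
def atz(s,u,v,z):
    c,d=ray(s,u,v); return c+d*(z-c[2])/d[2]
def tri(l):
    A=0;b=0
    for c,d in l:
        d=d/np.linalg.norm(d);P=np.eye(3)-np.outer(d,d);A=A+P;b=b+P@c
    return np.linalg.solve(A,b)
E
python3 - <<'E'
import pickle;from h import *
d=pickle.load(open("snap0.pkl","rb"));S,T=d["scene"],d["top"]
np.set_printoptions(precision=4,suppress=True)
for n,a,b,z in [("handle",(362.7,221),(403,224.4),.198),("standrim",(352.8,282),(385.8,228),.078),("cup",(172.3,144.3),(151.4,234.4),.095)]:
    print(n,atz(S,*a,z),atz(T,*b,z),tri([ray(S,*a),ray(T,*b)]))
print(atz(T,378,229.4,.005))
# small brush, other cups, shelf
for n,a,b in [("small top",(421.5,234),(409,173.5))]: print(tri([ray(S,*a),ray(T,*b)]))
E
```

```text
handle [ 0.4516 -0.194   0.198 ] [ 0.4463 -0.1932  0.198 ] [ 0.4479 -0.1943  0.1996]
standrim [ 0.4484 -0.1937  0.078 ] [ 0.4442 -0.1929  0.078 ] [ 0.4455 -0.1938  0.0796]
cup [0.438 0.318 0.095] [0.4322 0.318  0.095 ] [0.4341 0.3156 0.0978]
[ 0.4438 -0.1938  0.005 ]
[ 0.5547 -0.2281  0.1412]
```

```bash
python3 - <<'E'
from station import r
import cv2
o=[180,0,90]
r.reach([0.36,0.15,0.43],o)
r.reach([0.448,-0.1937,0.42],o)
cv2.imwrite("pics/w1.png",r.snapshot("wrist")["frame"][:,:,::-1])
cv2.imwrite("pics/s1.png",r.snapshot("scene")["frame"][:,:,::-1])
s=r.sense();print(s["clock"],s["joints"],s["tcp_pos"],s["contact_force"])
E
```

```text
3.2917 [-2.72432464e+01 -1.18388325e+01  8.53291960e+01  1.92845333e-02
  1.06476051e+02 -2.73552057e+01] [ 0.44827003 -0.19250447  0.42033793] [-0.25058213 -0.45484886  0.30474738]
```

View pics/w1.png

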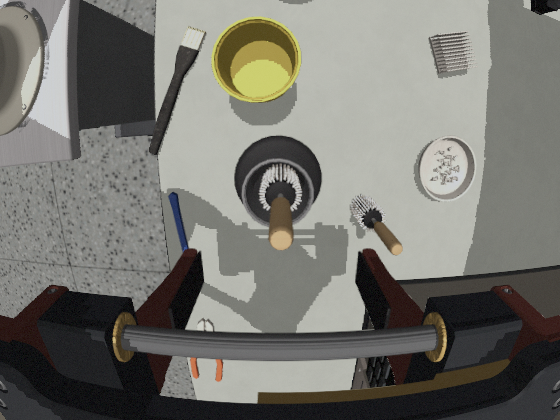

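View pics/s1.png

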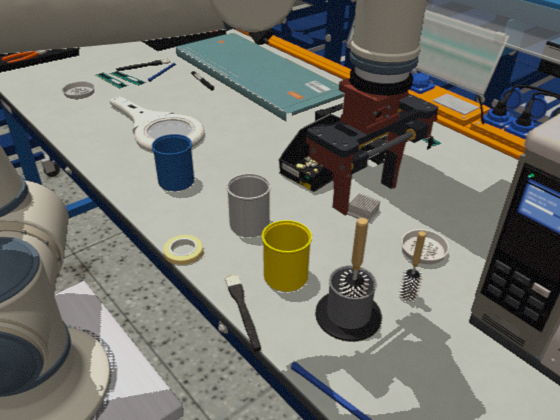

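The wrist view shows the handle end at (281,240), centred between the fingers (about 190 to 370). The scene view shows the gripper above the large brush. Next I'll descend and grip.

```bash
python3 - <<'E'
from station import r
import cv2
r.servo_line([0.448,-0.1937,0.341],speed=0.08)
s=r.sense();print(s["tcp_pos"],s["contact_force"])
r.grab(35); r.wait(0.2)
s=r.sense();print(s["opening"],s["tcp_pos"],s["contact_force"])
cv2.imwrite("pics/s2.png",r.snapshot("scene")["frame"][:,:,::-1])
r.servo_line([0.448,-0.1937,0.463],speed=0.08); r.wait(.2)
s=r.sense();print(s["clock"],s["opening"],s["tcp_pos"],s["contact_force"])
S=r.snapshot("scene")
import pickle;T=r.snapshot("top");W=r.snapshot("wrist");pickle.dump(dict(scene=S,top=T,wrist=W),open("snap3.pkl","wb"))
for n,q in [("s3",S),("t3",T),("w3",W)]: cv2.imwrite(f"pics/{n}.png",q["frame"][:,:,::-1])
E
```

```text
[ 0.44809432 -0.19375106  0.34175406] [-0.64036898 -0.12663303  0.11141231]
0.017274012987613933 [ 0.44798486 -0.19369547  0.34090979] [-0.6894774  -0.38245308  0.0464631 ]
7.6333 0.01726741864068348 [ 0.44798799 -0.19371382  0.46270737] [ 0.15874634  0.61657831 -1.64356626]
```

View pics/s3.png

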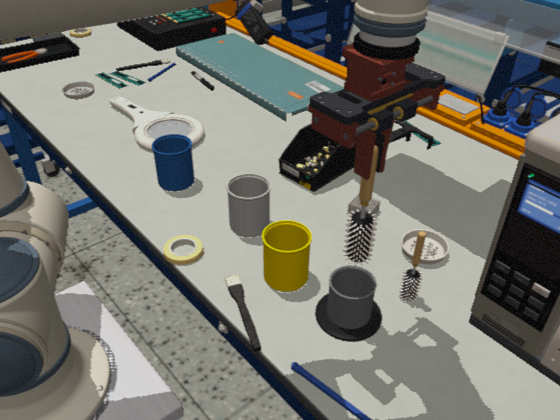

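View pics/w3.png

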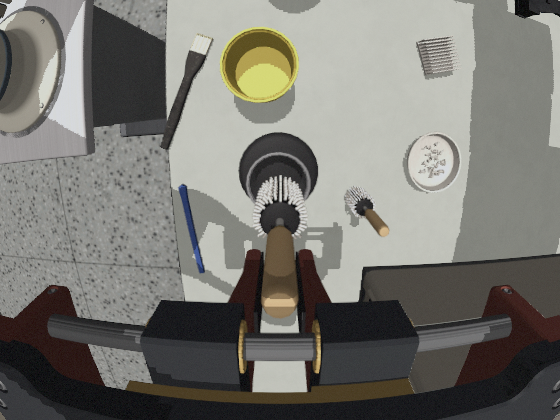

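The brush is out and held vertically. I'll check where the bristle end sits against its expected projection.

```bash
python3 - <<'E'
import pickle,cv2;from h import *
d=pickle.load(open("snap3.pkl","rb"));S=d["scene"]
im=S["frame"][:,:,::-1].copy()
im=cv2.resize(im[130:280,300:420],None,fx=5,fy=5,interpolation=cv2.INTER_CUBIC)[:,:]
def p(X):
    c=S["R"]@np.array(X)+S["t"]; return ((c[0]/c[2]*S["fx"]+S["cx"]-300)*5,(c[1]/c[2]*S["fy"]+S["cy"]-130)*5)
B=np.array([.448,-.1937,.130])
for z in (0,.075):
  pts=np.array([p(B+[.021*np.cos(a),.021*np.sin(a),z]) for a in np.linspace(0,6.28,40)])
  cv2.polylines(im,[pts.astype(int).reshape(-1,1,2)],True,(0,0,255),1)
cv2.line(im,tuple(map(int,p(B))),tuple(map(int,p(B+[0,0,.19]))),(0,255,0),1)
cv2.imwrite("pics/c3.png",im[150:])
E
```

```text
(no output)
```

View pics/c3.png

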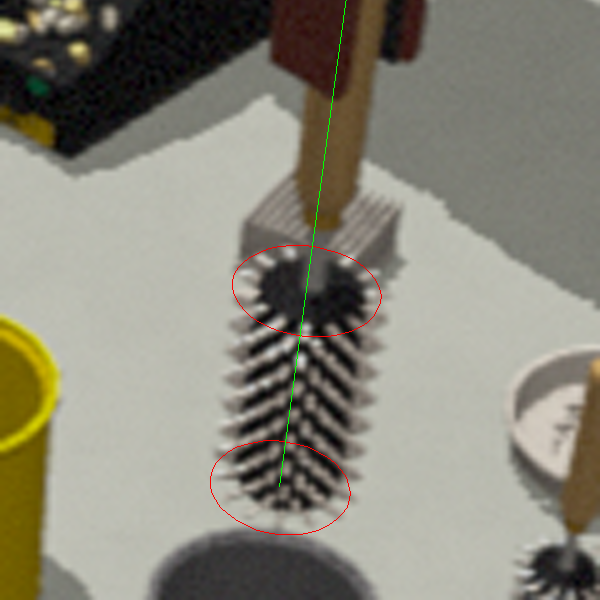

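The brush is vertical. The 2 px sideways shift matches the scene camera's own x bias. I'll carry it to the blue cup, passing over the bystander cups with 35 mm of clearance.

```bash
python3 - <<'E'
from station import r
import cv2
r.servo_line([0.434,0.318,0.463],speed=0.13); r.wait(.2)
s=r.sense();print(s["clock"],s["tcp_pos"],s["contact_force"],s["opening"])
for n in ("scene","wrist","top"): cv2.imwrite(f"pics/{n}4.png",r.snapshot(n)["frame"][:,:,::-1])
E
```

```text
12.075 [0.43400143 0.31791637 0.46302695] [ 0.13796962  0.01554201 -0.80393757] 0.017226432172166163
```

View pics/scene4.png

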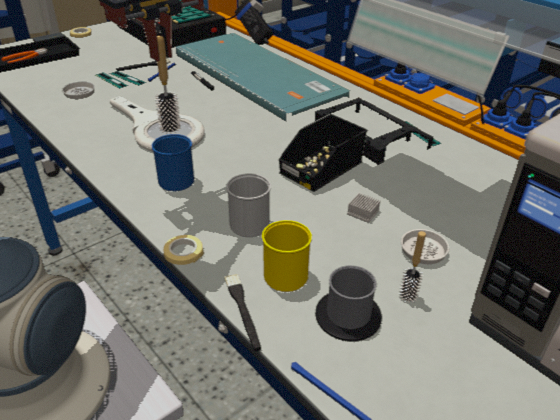

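View pics/wrist4.png

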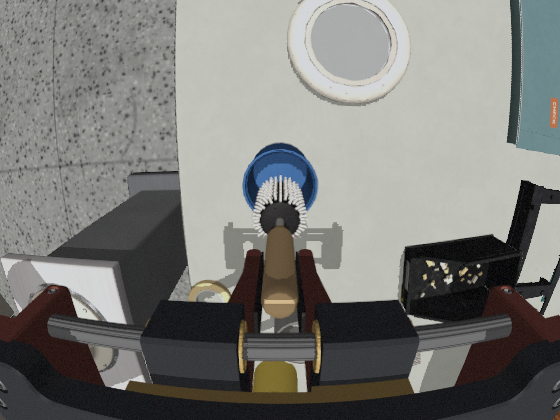

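The scene view shows the brush at (168,115) over the cup rim at (172,144). The wrist view shows the cup rim centred at (280,182), in line with the brush at column 280. Next I'll scrub.

```bash
python3 - <<'E'
from station import r
import cv2
x,y=.434,.318
def go(z,sp=.08):
    r.servo_line([x,y,z],speed=sp); r.wait(.15)
    s=r.sense();print(s["clock"],s["tcp_pos"],s["contact_force"],s["opening"]); return s
s=go(.40)
if abs(s["contact_force"]).max()<5:
    s=go(.345,.06); r.wait(.3)
    cv2.imwrite("pics/s5.png",r.snapshot("scene")["frame"][:,:,::-1])
    cv2.imwrite("pics/t5.png",r.snapshot("top")["frame"][:,:,::-1])
E
```

```text
13.3083 [0.43403546 0.31801775 0.40084139] [-0.68311172  0.79140263 -0.79894028] 0.017666815843772707
14.525 [0.43404935 0.31803868 0.34556744] [-0.36623523  0.83959226 -1.31159487] 0.017770625595576475
```

View pics/s5.png

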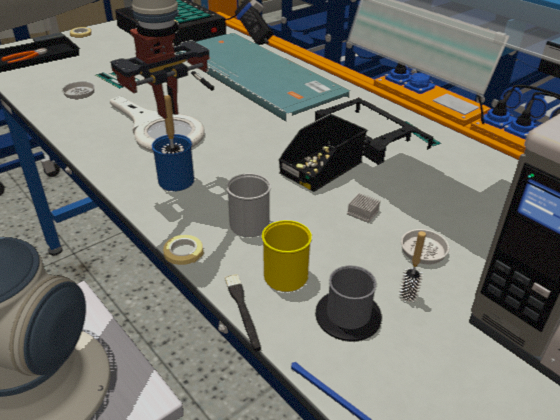

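The brush stands inside the blue cup, the cup has not moved, and there is no sideways force. I'll feel for the floor gently, then draw up and push down again.

```bash
python3 - <<'E'
from station import r
import cv2
x,y=.434,.318
def go(z,sp=.08,w=.15):
    r.servo_line([x,y,z],speed=sp); r.wait(w)
    s=r.sense();print(round(s["clock"],2),s["tcp_pos"].round(4),s["contact_force"].round(2),round(s["opening"],4)); return s
def feel(z):
    while z>.336:
        z-=.0015; s=go(z,.03,.1)
        if s["contact_force"][2]>3: break
    r.wait(.3)
feel(.345)
go(.415,.1,.3)
go(.345,.08)
feel(.345)
cv2.imwrite("pics/s6.png",r.snapshot("scene")["frame"][:,:,::-1])
E
```

```text
15.28 [0.434  0.318  0.3434] [-0.24  0.86 -1.59] 0.0173
15.62 [0.434 0.318 0.342] [-0.17 -0.33 -1.2 ] 0.0174
15.97 [0.434  0.318  0.3405] [ 0.14 -0.47 -1.37] 0.0174
16.32 [0.434  0.318  0.3389] [ 0.72 -0.76 -1.85] 0.0175
16.68 [0.434  0.318  0.3389] [-1.   -0.59  5.63] 0.0173
18.2 [0.434  0.318  0.4145] [-0.01  1.12 -1.5 ] 0.0175
19.38 [0.4341 0.318  0.3458] [-0.68  0.25  0.35] 0.0176
19.73 [0.434  0.318  0.3435] [-0.49  0.76 -1.2 ] 0.0176
20.07 [0.434  0.318  0.3419] [-0.72  0.19 -1.38] 0.0178
20.43 [0.434  0.318  0.3404] [ 0.02 -0.23 -0.68] 0.0174
20.77 [0.434  0.318  0.3389] [-1.11  0.3  -0.7 ] 0.0176
21.12 [0.4339 0.318  0.3389] [-2.08 -0.67  5.51] 0.017
```

View pics/s6.png

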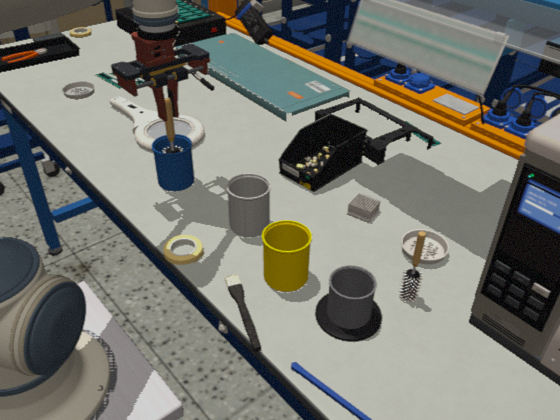

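Both strokes met the floor at TCP z ≈ 0.3389, exactly as expected, and the drawn-up stroke was 75 mm. Next I'll return the brush to the stand.

```bash
python3 - <<'E'
from station import r
import cv2
def go(p,sp=.08,w=.15):
    r.servo_line(p,speed=sp); r.wait(w)
    s=r.sense();print(round(s["clock"],2),s["tcp_pos"].round(4),s["contact_force"].round(2),round(s["opening"],4)); return s
go([.434,.318,.463],.1)
go([.446,-.1937,.463],.13,.2)
for n in ("scene","wrist"): cv2.imwrite(f"pics/{n}7.png",r.snapshot(n)["frame"][:,:,::-1])
E
```

```text
23.03 [0.434  0.318  0.4623] [ 0.29 -0.34 -1.14] 0.0176
27.32 [ 0.446  -0.1936  0.463 ] [-0.16 -0.22 -1.49] 0.0172
```

View pics/scene7.png

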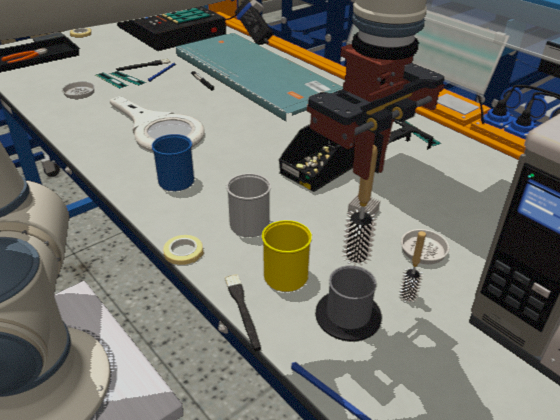

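View pics/wrist7.png

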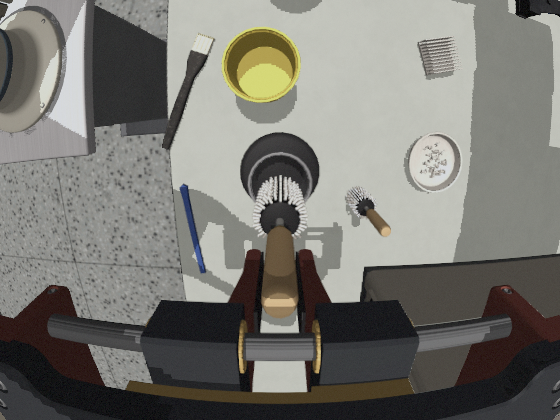

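The scene view shows the brush above the stand, and the wrist view shows the tube centred at column 280 under the brush. The blue cup has not moved. I'll lower the brush, feel for the floor, release, and go straight up.

```bash
python3 - <<'E'
from station import r
import cv2
def go(z,sp=.08,w=.15):
    r.servo_line([.446,-.1937,z],speed=sp); r.wait(w)
    s=r.sense();print(round(s["clock"],2),s["tcp_pos"].round(4),s["contact_force"].round(2),round(s["opening"],4)); return s
s=go(.40)
if abs(s["contact_force"]).max()<5:
    z=.346; s=go(z,.05)
    while s["contact_force"][2]<3 and z>.339:
        z-=.0015; s=go(z,.03,.1)
    r.let_go(); r.wait(.5)
    cv2.imwrite("pics/s8.png",r.snapshot("scene")["frame"][:,:,::-1])
    go(.43,.08,.6)
    for n in ("scene","wrist","top"): cv2.imwrite(f"pics/{n}9.png",r.snapshot(n)["frame"][:,:,::-1])
E
```

```text
28.5 [ 0.446  -0.1937  0.4008] [-0.6  -0.92 -1.81] 0.0175
29.88 [ 0.446  -0.1937  0.3464] [ 0.08  0.22 -0.59] 0.0174
30.23 [ 0.446  -0.1937  0.3444] [-0.12 -0.5  -1.38] 0.0172
30.58 [ 0.446  -0.1937  0.343 ] [-0.21  0.02 -1.96] 0.0178
30.93 [ 0.446  -0.1937  0.3415] [-0.54  0.34 -0.96] 0.0174
31.28 [ 0.446  -0.1937  0.3409] [-0.88  0.38  5.64] 0.0173
34.87 [ 0.446  -0.1937  0.43  ] [-0.34 -0.34 -0.26] 0.0875
```

View pics/scene9.png

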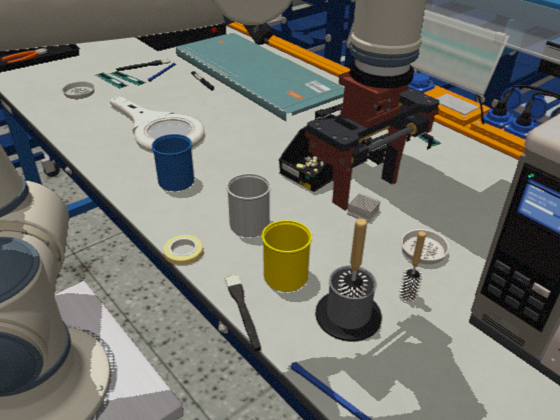

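View pics/wrist9.png

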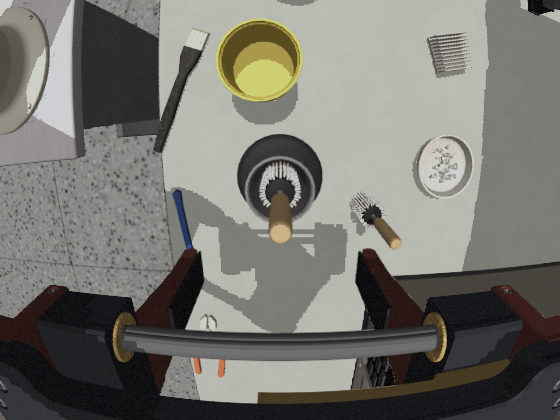

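The brush stands upright in its stand with its handle end at (361,222) in the scene view, as at the start. The blue cup is at (173,163), unmoved, and the gripper is clear. I'll hand in.

```bash
python3 - <<'E'
from station import r
s=r.sense();print(s["clock"],s["contact_force"]);r.hand_in()
E
```

```text
35.0167 [-0.18501319 -0.90480778  0.05953199]
the job is handed in; nothing more can be done
```

I scrubbed the inside of the blue cup with the larger brush, put the brush back upright in its stand, let go, and handed in at 35.0 s of the 56 s allowed. I took the brush by its handle and pushed it to the cup's floor. I then drew it up about 75 mm and pushed it to the floor again.

- **Strokes:** both downward strokes met the cup floor at flange height 0.339 m, the height expected from the given sizes, with about 5.6 N of contact.
- **Final pictures:** the brush stands upright in the stand as at the start. The blue cup shows no visible movement, and the open gripper is clear above with no contact force.
- **Disagreement:** the scene and top cameras differed by about 4–6 mm in x. I chose positions between the two, and there was more than enough clearance in the cup and the stand. No check failed.

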